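# Slide a culture dish under the counting stand

### The arm

A 7-joint arm with a two-finger parallel gripper is mounted at the origin on a cart in front of the work surface, level with it; the furniture and walls round the work are solid. World frame = base frame: x ahead of the robot, y to its left, z up, the work surface at z = 0. Lengths are in m, angles in rad, forces in N, time in s.
With the tool pointing down it reaches from about 0.4 to 0.85 m from the base axis. Payload 10.4 kg.
Tool frame: the origin (TCP) lies at the very end of the fingers, on their centre line; the grasp point (between the pads) lies manip.grasp_offset behind it (manip.grasp_offset is the distance from the TCP to the grasp point, in m); z points along the fingers, x is the direction in which the jaws open and shut, and the axes are right-handed (so a half turn about z gives the same grasp; the last joint's range is limited). The gripper opens to 85 mm and grips with 20 to 120 N. Pads are 22 mm wide; open, the fingers measure 114 mm over their backs; the gripper's body (76 mm by 85 mm) begins 54 mm behind the grasp point. The pads swing forward as they close: fully open they stand 13 mm farther back than shut.
Start: joints at [-1.2, 0.332, -0.065, 1.46, 0.022, 1.35, -0.088], TCP at [0.24, 0.577, 0.231] pointing down, gripper open.
Joint ranges: [-2.6, 2.6], [-0.5, 2.12], [-1.47, 1.34], [0.16, 2.42], [-1.27, 4.41], [0.06, 2.06], [-2.6, 2.6]. Speed limits (rad/s): [2.22, 2.22, 2.79, 2.79, 3.14, 3.14, 3.14].

### API

Orientations are given as a unit quaternion [x, y, z, w].
In Python, from workcell import manip gives the robot as it stands.
- The arm moves only by the shell command python3 -m crank 'ROWS' [FORCE]. ROWS is JSON, a list that holds one entry, the list of rows, each a list of 7 numbers: the shift along the world's x, y, z in units of 60 mm (1.0 is 60 mm), then the turn, a rotation vector about the world's x, y, z in units of 5 degrees (1.0 is 5 degrees), then the finger opening in mm, from 0 to 85.4. A call has 1 to 8 rows; each row shifts and turns the commanded pose from where the row before left it; what a row does not reach is not made up. A row lasts 1/8 s, in which the tool goes at most 62.5 mm and 10.7 degrees, less where a joint would pass 70% of its speed; a pose out of reach is approached as far as the arm can. A call is refused whole if a number of a shift passes 1 or a number of a turn 1, either way. A call with a gripper value outside its range is refused whole. The fingers move at their own pace and stop on an object; FORCE is the grip in N (left out, the last holds). Time passes only in rows, so rows that do not move let the fingers close. It gives the time, the measured TCP pose, the force and the opening at its end, in the units of the state.
- manip.get_obs(): the state, without advancing time (a new reading comes with each control period).
- manip.camera(name): name is "scene" or "top" or "wrist"; returns (picture, depth): 384x512x3 uint8, blue, green, red; 384x512 float32, m along the optical axis (not along the pixel's ray), 0 where there is no reading.
- manip.get_calibration(name): a dict with "fx", "fy", "cx", "cy" (pixels), "k1" (the pictures are not rectified: a ray, as slopes to the right and down, at radius r is drawn at 1 + k1 r^2 times it, then the intrinsics apply), "rvec" (rotation vector, rad) and "tvec" (3), from world to camera coordinates, as OpenCV has them; the wrist camera has in their place "T_tool_cam" (4x4, takes a point from camera to tool coordinates, whose origin is the TCP and whose axes are the tool frame's). Camera axes: x right, y down, z forward; pixel columns grow to the right and rows downward; lengths in m; the calibration is good to about 2 mm. A picture is of the moment at which its call begins: read the wrist's pose just before it. get_calibration takes no time and is no camera call.
- manip.hand_in(): hands the job in, once; it reports no verdict.
The state is a dict: "clock": time; "joint_pos": joint angles; "joint_velocities": joint speeds; "tau": joint torques, N m; "position": TCP position; "ee_rot": TCP orientation; "ft_force": force on the tool from outside, world axes, zero at the start; "torque": the same for the moment, N m; "grip_width": opening from 0.0 (shut) to 1.0 (fully open).
Only numpy, scipy, OpenCV 4.12 (cv2) and the standard library are available. Lean on these libraries where they do the work, as an engineer would, in place of code of your own. Each camera call takes 0.05 s, during which the arm holds its last target.

### The job

Slide the single culture dish, the one lying on its own, flat along the bench into the open mouth of the low counting stand, under its windowed plate, until it reaches the stop at the back. Do not lift or tip the dish, and leave the stack of three dishes where it is.

Things in the scene. Friction and masses are not known exactly. Their poses are not given: they have to be found in the camera images.
- dish_center (a point): Centre, 7 mm above the bench, of the single loose flat round culture dish, 22 g, 87 to 90 mm across, 13 to 15 mm high, solid. Too wide to grasp: push its rim with the fingertips low over the bench, steadiest with both tips about 50 mm apart. It lies left or right of the middle, nearer the robot than the stand.
- stand_seat (a point): Where the dish's centre belongs in the fixed stand: white plate with clear window, 26 to 31 mm above the bench, on two side walls. x points in from the mouth, y left, z up; 7 mm above the bench. In mm: plate x -15..56, lane y -54..54, stop's face x 44.5; 16 mm high strips flare from the mouth to x -42, y +-86. The seated dish sticks out 28 mm in front: fingers stay outside.
- stack_center (a point): Centre of the top dish, 33 mm above the bench, of the stack of three such dishes (40 mm high, 90 mm across), loose, on the other side of the middle from the single dish. Not to be disturbed.
Things that resemble listed ones, but are neither listed nor needed, are in the scene too. What is shaped like the part that bears dish_center but green is not meant.

How it is judged:
At the end, for the whole second after the job is handed in: The single dish lies flat (within 6 degrees) on the bench under the stand's plate, its centre within 16 mm of the seat point, released; the stack of three dishes is within 30 mm of where it was (horizontal distance between dish_center and stand_seat below 0.016 m and height (world z) of dish_center below 0.015 m and angle between dish_center's own z axis and vertical below 0.1 rad and distance of stack_center from where it was at the start of the episode below 0.03 m); the robot touches nothing.
It fails at once if the dish is lifted more than 25 mm or tipped more than 20 degrees (height (world z) of dish_center above 0.032 m or angle between dish_center's own z axis and vertical above 0.35 rad).
It fails at once if the stack of three dishes is moved by more than 30 mm or tipped (distance of stack_center from where it was at the start of the episode above 0.03 m or angle between stack_center's own z axis and vertical above 0.35 rad).
It also fails if it takes over 42 s, if anything falls off the work surface, if the arm or the gripper's body presses on something with over 40 N, if the wrist force passes 120 N, or if a joint passes its speed limit or range.

## Working session

There is one attempt and no reset: what is moved stays moved. The work goes in short steps, Python scripts to look and compute and a shell command to move; the robot and the scene stay as the last step left them, time stands still between calls to the robot, and variables do not carry over. Pictures are saved under pics/ and viewed, and the job is handed in when it is done.

```bash
mkdir -p pics
cat > h.py <<'E'
import numpy as np, cv2
from workcell import manip
def shot(name,tag):
    o=manip.get_obs(); im,d=manip.camera(name); cv2.imwrite(f'pics/{tag}.png',im); np.savez(f'pics/{tag}.npz',im=im,d=d,p=o['position'],q=o['ee_rot']); return o,im,d
def rays(name,px,o=None):
    c=manip.get_calibration(name); K=np.array([[c['fx'],0,c['cx']],[0,c['fy'],c['cy']],[0,0,1.]])
    u=cv2.undistortPoints(np.array(px,float).reshape(-1,1,2),K,np.array([c['k1'],0,0,0.])).reshape(-1,2)
    v=np.c_[u,np.ones(len(u))]
    if 'rvec' in c:
        R=cv2.Rodrigues(np.array(c['rvec'],float))[0]; t=np.array(c['tvec'],float).ravel(); return -R.T@t, v@R
    from scipy.spatial.transform import Rotation as Ro
    T=np.eye(4);T[:3,:3]=Ro.from_quat(o['ee_rot']).as_matrix();T[:3,3]=o['position'];T=T@np.array(c['T_tool_cam']); return T[:3,3], v@T[:3,:3].T
def plane(name,px,z,o=None):
    c,r=rays(name,px,o); return c+r*((z-c[2])/r[:,2])[:,None]
E
python3 - <<'E'
from h import *
for n in ('top','scene'):
    o,im,d=shot(n,n+'0')
print(o, manip.grasp_offset)
E
```

```text
{'clock': 0.05, 'joint_pos': array([-1.19958587,  0.33284427, -0.06472439,  1.46093543,  0.02159691,
        1.34988082, -0.08849059]), 'joint_velocities': array([ 8.49853630e-04, -7.38502215e-04,  4.93008164e-04, -3.02998506e-04,
       -2.90738544e-04, -1.90313807e-03, -6.34747616e-05]), 'tau': array([ 5.53294449e-04, -6.27368617e+01,  4.82860627e-02, -3.92850924e+01,
        1.61839917e-02,  7.25135120e-03, -6.75925526e-05]), 'position': array([0.23966799, 0.57682417, 0.23053603]), 'ee_rot': array([ 8.31763399e-01,  5.55129874e-01, -5.55759679e-04,  4.02470125e-04]), 'ft_force': array([-0.44940636,  0.23311439, -1.12470129]), 'torque': array([ 0.04379372, -0.04729078, -0.03349179]), 'grip_width': 0.9973819386670597} 0.0187
```

View pics/top0.png

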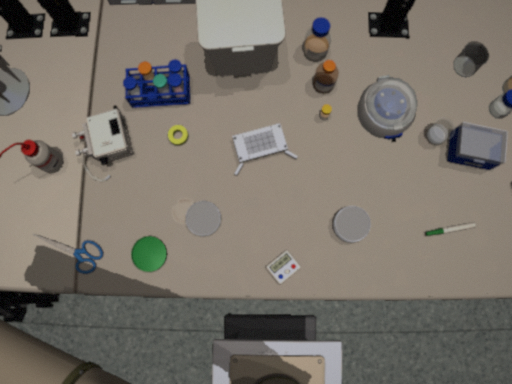

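View pics/scene0.png

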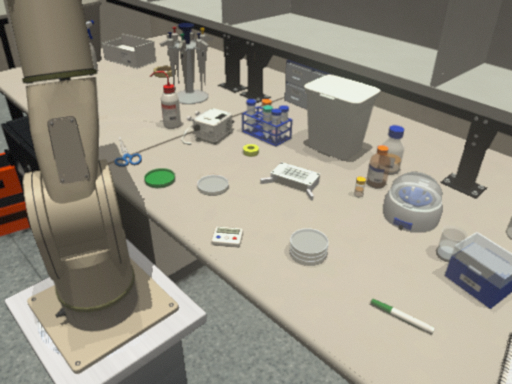

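The top view shows the single dish at about (203,219), the stack at (351,225) and the green decoy at (149,254). The stand is at (260,143), with its mouth and flares pointing down toward the robot. Next I'll measure these.

Run:
```python
from h import *
im=cv2.imread('pics/top0.png')
cv2.imwrite('pics/z1.png',cv2.resize(im[110:260,160:320],None,fx=4.5,fy=4,interpolation=cv2.INTER_CUBIC)[:600,:720])
im2=cv2.imread('pics/scene0.png')
cv2.imwrite('pics/z2.png',cv2.resize(im2[140:240,180:340],None,fx=5,fy=5,interpolation=cv2.INTER_CUBIC))
for n,p,z in [('dish',(203,219),.014),('stack',(351,225),.04),('green',(149,254),.014),('stand',(260,143),.028)]:
    print(n,plane('top',[p],z))
d=np.load('pics/top0.npz')['d']; print(d[219,203],d[225,351],d[143,260],d[190,270])
print(manip.get_calibration('top'))
```

```text
dish [[0.44833333 0.18962728 0.014     ]]
stack [[ 0.43460046 -0.1785076   0.04      ]]
green [[0.3575749  0.32307598 0.014     ]]
stand [[0.64450066 0.04837008 0.028     ]]
1.2471449 1.2158169 1.2676363 1.274907
{'fx': 495.98526174943703, 'fy': 495.98526174943703, 'cx': 251.91791829899546, 'cy': 184.08884386423466, 'k1': -0.15876402463823094, 'rvec': array([ 2.12592765, -2.09686548,  0.19709569]), 'tvec': array([0.05981139, 0.53257737, 1.16973165])}
```

View pics/z1.png

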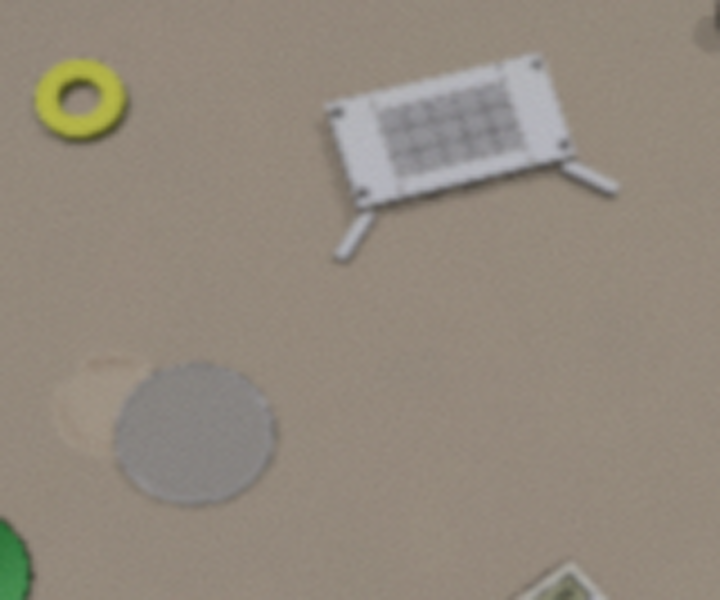

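View pics/z2.png

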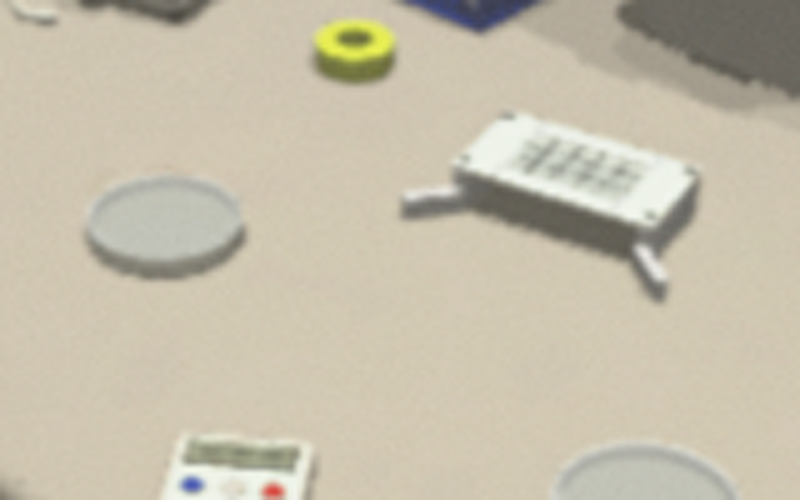

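Run:
```python
from h import *
def full(z): return np.array([z[0]/4.5+160-.5, z[1]/4+110-.5])
C=np.array([full(z) for z in [(358,208),(577,160),(540,55),(328,104)]])
P=plane('top',C,.0285); print(P.round(4))
FL,FR,BR,BL=P[:,:2]
ax=((BL-FL)+(BR-FR)); ax/=np.linalg.norm(ax)
wy=((FL-FR)+(BL-BR)); wy/=np.linalg.norm(wy)
print('x from depth',ax,'x from width',[wy[1],-wy[0]],'dims',np.linalg.norm(BL-FL),np.linalg.norm(BR-FR),np.linalg.norm(FL-FR),np.linalg.norm(BL-BR))
x=np.array([wy[1],-wy[0]]); ang=np.degrees(np.arctan2(x[1],x[0])); c=P[:,:2].mean(0); seat=c-x*20.5e-3
print('ang',ang,'centre',c,'seat',seat)
im=cv2.imread('pics/top0.png').astype(int); 
# dish: less reddish than bench
m=((im[...,2]-im[...,0])<12).astype(np.uint8)
for n,(u,v),z in [('dish',(203,219),.014),('stack',(351,225),.04)]:
    s=np.zeros_like(m); s[v-30:v+30,u-26:u+26]=m[v-30:v+30,u-26:u+26]
    k,l,st,ce=cv2.connectedComponentsWithStats(s); i=l[v,u]; print(n,st[i],ce[i])
    q=plane('top',[ce[i]],z)[0]; print(q)
    e=plane('top',[(st[i][0],v),(st[i][0]+st[i][2],v)],z); print(np.linalg.norm(e[0]-e[1]))
```

```text
[[ 0.5949  0.1011  0.0285]
 [ 0.628  -0.0227  0.0285]
 [ 0.6981 -0.0015  0.0285]
 [ 0.6636  0.1196  0.0285]]
x from depth [0.96137557 0.27523993] x from width [np.float64(0.9638769283127577), np.float64(0.26634801870177865)] dims 0.07121701081834068 0.07325869819652102 0.1280757428014825 0.12594672325196885
ang 15.44706768255073 centre [0.64615876 0.04913827] seat [0.62639929 0.04367814]
dish [186 201  35  35 982] [202.90224033 218.16293279]
[0.45045434 0.18994316 0.014     ]
0.08858382455679466
stack [ 332  206   39   37 1107] [351.07497742 223.82475158]
[ 0.43751795 -0.17875123  0.04      ]
0.09724398618018339
```

```bash
python3 -m crank '[[[0.31,-0.53,-0.2,0,0,-0.95,50],[0.31,-0.53,-0.2,0,0,-0.95,50],[0.31,-0.53,-0.2,0,0,-0.95,50],[0.31,-0.53,-0.2,0,0,-0.95,50],[0.31,-0.53,-0.2,0,0,-0.95,50],[0.31,-0.53,-0.2,0,0,-0.95,50],[0.31,-0.53,-0.2,0,0,-0.95,50],[0.31,-0.53,-0.2,0,0,-0.95,50]]]' 20; python3 -m crank '[[[0.31,-0.53,-0.2,0,0,-0.95,50],[0.31,-0.53,-0.2,0,0,-0.95,50],[0,0,0,0,0,0,50],[0,0,0,0,0,0,50]]]'
python3 - <<'E'
from h import *
o,im,d=shot('wrist','w1')
print(o['position'],o['ee_rot'],o['grip_width'],o['ft_force'],o['clock'])
from scipy.spatial.transform import Rotation as R
x=R.from_quat(o['ee_rot']).as_matrix(); print(x, np.degrees(np.arctan2(x[1,0],x[0,0])))
shot('top','top1')
E
```

```text
clock: 1.1
position: [0.3889, 0.3215, 0.1348]
ee_rot: [0.968, 0.253, -0.0, 0.0]
ft_force: [1.4, 0.4, -0.5]
grip_width: 0.585
clock: 1.6
position: [0.4255, 0.2597, 0.1114]
ee_rot: [0.985, 0.174, -0.0, -0.0]
ft_force: [-0.3, 0.2, -0.1]
grip_width: 0.588
[0.42546429 0.25974414 0.11135734] [ 9.84812937e-01  1.73618706e-01 -7.79343995e-05 -1.36975416e-04] 0.5878377714671744 [-0.26319348  0.17077144 -0.1016715 ] 1.6
[[ 9.39713078e-01  3.41963873e-01 -2.01064598e-04]
 [ 3.41963916e-01 -9.39713053e-01  2.42728584e-04]
 [-1.05938621e-04 -2.96852062e-04 -9.99999950e-01]] 19.996571804423223
```

View pics/w1.png

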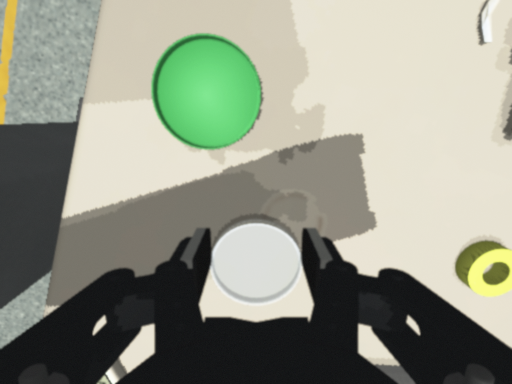

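The wrist view shows the white dish at about (256,262), centred between the open fingers. The green decoy at (207,92) is well clear. I'll check the dish position in this view.

Run:
```python
from h import *
z=np.load('pics/w1.npz'); o={'position':z['p'],'ee_rot':z['q']}
print(plane('wrist',[(256,262),(213,262),(300,262),(256,222),(256,301)],.014,o))
print(plane('wrist',[(207,92)],.014,o))
```

```text
[[0.44883267 0.19438734 0.014     ]
 [0.40949334 0.18006956 0.014     ]
 [0.48906394 0.20904766 0.014     ]
 [0.43458205 0.23359416 0.014     ]
 [0.46396923 0.15274306 0.014     ]]
[[0.35776591 0.32726102 0.014     ]]
```

```bash
python3 -m crank '[[[0,0,-0.55,0,0,0,50],[0,0,-0.55,0,0,0,50],[0,0,-0.45,0,0,0,50],[0,0,-0.1,0,0,0,50],[0,0,0,0,0,0,50],[0,0,0,0,0,0,50]]]'; python3 -m crank '[[[0,0,-0.03,0,0,0,50],[0,0,-0.03,0,0,0,50],[0,0,0,0,0,0,50]]]'
```

```text
clock: 2.45
position: [0.4264, 0.2599, 0.0135]
ee_rot: [0.985, 0.173, 0.001, -0.001]
ft_force: [-0.5, -0.4, 0.7]
grip_width: 0.584
clock: 2.82
position: [0.4257, 0.2591, 0.0087]
ee_rot: [0.985, 0.173, -0.0, 0.0]
ft_force: [-0.2, 1.0, -0.2]
grip_width: 0.587
```

```bash
python3 -m crank '[[[0,0,-0.05,0,0,0,50],[0,0,-0.05,0,0,0,50],[0,0,0,0,0,0,50]]]'
```

```text
clock: 3.2
position: [0.4256, 0.259, 0.0024]
ee_rot: [0.985, 0.173, -0.0, 0.0]
ft_force: [0.6, 0.1, 0.8]
grip_width: 0.583
```

```bash
R='x'; python3 -m crank '[[[0.046,-0.125,0,0,0,0,50],[0.046,-0.125,0,0,0,0,50],[0.046,-0.125,0,0,0,0,50],[0.046,-0.125,0,0,0,0,50],[0.046,-0.125,0,0,0,0,50],[0.046,-0.125,0,0,0,0,50],[0.046,-0.125,0,0,0,0,50],[0.046,-0.125,0,0,0,0,50]]]'
python3 - <<'E'
from h import *
o,im,d=shot('top','top2')
cv2.imwrite('pics/top2z.png',cv2.resize(im[110:310,120:380],None,fx=3,fy=3))
E
```

```text
clock: 4.2
position: [0.4481, 0.1987, 0.0028]
ee_rot: [0.985, 0.173, 0.0, -0.0]
ft_force: [-0.3, 0.6, 0.3]
grip_width: 0.585
```

View pics/top2z.png

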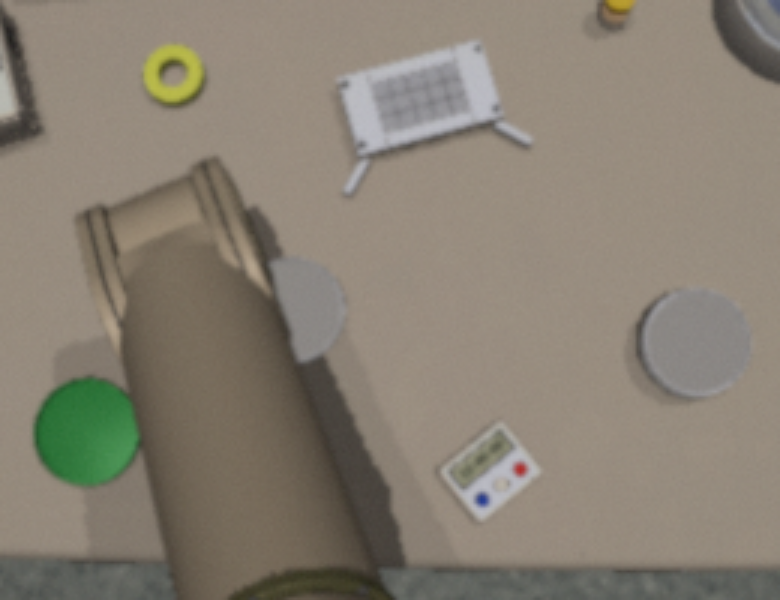

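The dish has slid to the right of the hand. Its visible edge is at zoomed (346,305), and the stack and stand haven't moved. I'll keep pushing.

```bash
python3 -m crank '[[[0.046,-0.125,0,0,0,0,50],[0.046,-0.125,0,0,0,0,50],[0.046,-0.125,0,0,0,0,50],[0.046,-0.125,0,0,0,0,50],[0.046,-0.125,0,0,0,0,50],[0.046,-0.125,0,0,0,0,50],[0.046,-0.125,0,0,0,0,50],[0.046,-0.125,0,0,0,0,50]]]'
python3 - <<'E'
from h import *
o,im,d=shot('top','top3')
cv2.imwrite('pics/top3z.png',cv2.resize(im[110:310,120:380],None,fx=3,fy=3))
shot('wrist','w3')
E
```

```text
clock: 5.25
position: [0.4701, 0.1387, 0.0027]
ee_rot: [0.985, 0.173, 0.0, 0.0]
ft_force: [-0.2, 0.1, -0.7]
grip_width: 0.588
```

View pics/top3z.png

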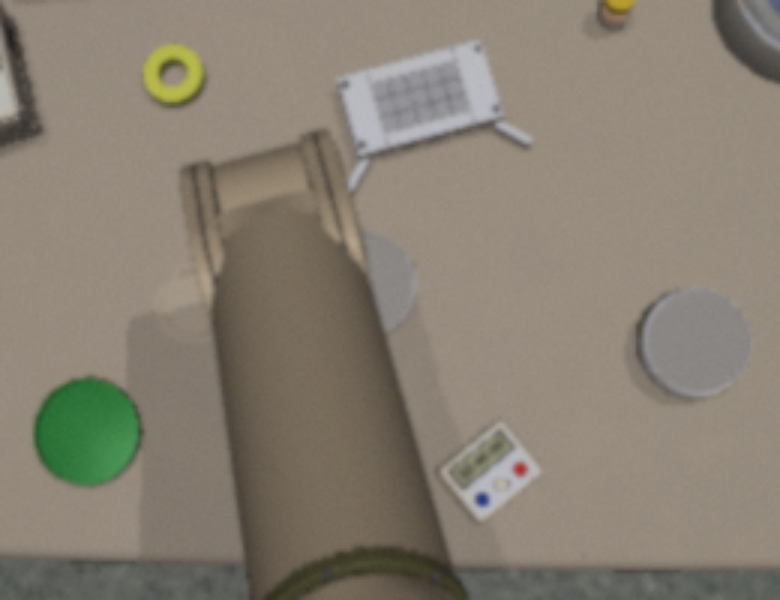

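View pics/w3.png

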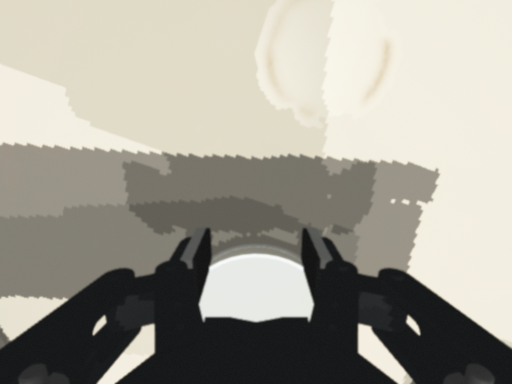

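The wrist view shows the dish centred between the tips, still evenly pushed. The ring at (325,55) is only a flat stain. Eleven more rows should bring the dish to the lane axis.

```bash
python3 -m crank '[[[0.046,-0.125,0,0,0,0,50],[0.046,-0.125,0,0,0,0,50],[0.046,-0.125,0,0,0,0,50],[0.046,-0.125,0,0,0,0,50],[0.046,-0.125,0,0,0,0,50],[0.046,-0.125,0,0,0,0,50],[0.046,-0.125,0,0,0,0,50],[0.046,-0.125,0,0,0,0,50]]]'; python3 -m crank '[[[0.046,-0.125,0,0,0,0,50],[0.046,-0.125,0,0,0,0,50],[0.03,-0.08,0,0,0,0,50],[0,0,0,0,0,0,50],[-0.16,0.43,0,0,0,0,50],[-0.16,0.43,0,0,0,0,50],[0,0,0.8,0,0,0,50],[0,0,0.8,0,0,0.9,50]]]';  python3 - <<'E'
from h import *
o,im,d=shot('top','top4')
cv2.imwrite('pics/top4z.png',cv2.resize(im[110:310,120:380],None,fx=3,fy=3))
E
```

```text
clock: 6.35
position: [0.4922, 0.0787, 0.0027]
ee_rot: [0.985, 0.173, 0.0, 0.0]
ft_force: [0.2, 1.1, -0.4]
grip_width: 0.589
clock: 7.35
position: [0.4795, 0.1115, 0.0997]
ee_rot: [0.977, 0.213, -0.001, 0.0]
ft_force: [0.5, 0.7, 0.3]
grip_width: 0.584
```

View pics/top4z.png

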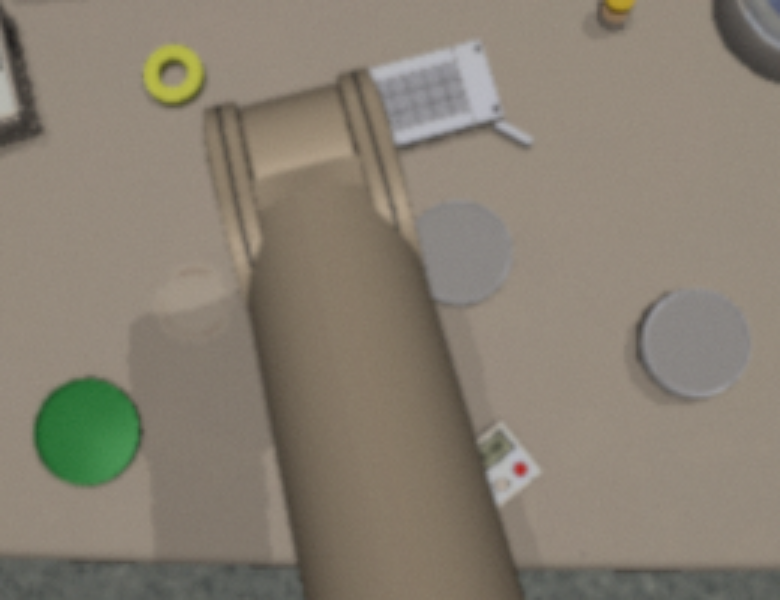

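Run:
```python
from h import *
q=plane('top',[(272.7,194.0)],.014)[0]; print(q)
seat=np.array([.6264,.0437]); a=np.radians(15.45); x=np.array([np.cos(a),np.sin(a)]); y=np.array([-x[1],x[0]])
d=q[:2]-seat; print('stand frame',d@x,d@y)
v=seat+[0,0]-q[:2]; u=v/np.linalg.norm(v); print('dir',np.degrees(np.arctan2(u[1],u[0])), 'TCP start', q[:2]-.08*x, seat-.048*x)
```

```text
[0.51464998 0.01459233 0.014     ]
stand frame -0.1154659519384313 0.001714099892407846
dir 14.599502737591976 TCP start [ 0.43754091 -0.00671945] [0.58013456 0.03091293]
```

```bash
python3 -m crank '[[[-0.044,-0.123,0,0,0,1,50],[-0.044,-0.123,0,0,0,1,50],[-0.044,-0.123,0,0,0,1,50],[-0.044,-0.123,0,0,0,1,50],[-0.044,-0.123,0,0,0,1,50],[-0.044,-0.123,0,0,0,1,50],[-0.044,-0.123,0,0,0,1,50],[-0.044,-0.123,0,0,0,1,50]]]'; python3 -m crank '[[[-0.044,-0.123,0,0,0,1,50],[-0.044,-0.123,0,0,0,1,50],[-0.044,-0.123,0,0,0,1,50],[-0.044,-0.123,0,0,0,1,50],[-0.044,-0.123,0,0,0,1,50],[-0.044,-0.123,0,0,0,1,50],[-0.044,-0.123,0,0,0,1,50],[-0.044,-0.123,0,0,0,1,50]]]'; python3 -m crank '[[[0,0,0,0,0,0.15,50],[0,0,0,0,0,0,50]]]'
python3 - <<'E'
from h import *
o,im,d=shot('top','top5')
cv2.imwrite('pics/top5z.png',cv2.resize(im[110:310,120:380],None,fx=3,fy=3))
o,im,d=shot('wrist','w5')
q=o['ee_rot'];print(o['position'],2*np.degrees(np.arctan2(q[1],q[0])),o['joint_pos'])
E
```

```text
clock: 8.4
position: [0.4589, 0.052, 0.0986]
ee_rot: [0.845, 0.534, 0.0, -0.0]
ft_force: [-0.0, -0.6, 0.4]
grip_width: 0.585
clock: 9.4
position: [0.4378, -0.0071, 0.0986]
ee_rot: [0.611, 0.791, 0.0, -0.0]
ft_force: [0.1, -0.2, -0.2]
grip_width: 0.586
clock: 9.65
position: [0.438, -0.0067, 0.0987]
ee_rot: [0.608, 0.794, 0.0, -0.0]
ft_force: [0.3, 0.1, -0.4]
grip_width: 0.582
[ 0.43803073 -0.00666035  0.09871097] 105.12754945235264 [-0.40074618  0.03980197  0.31970103  2.10422065 -0.01503886  0.99955524
  1.76167098]
```

View pics/top5z.png

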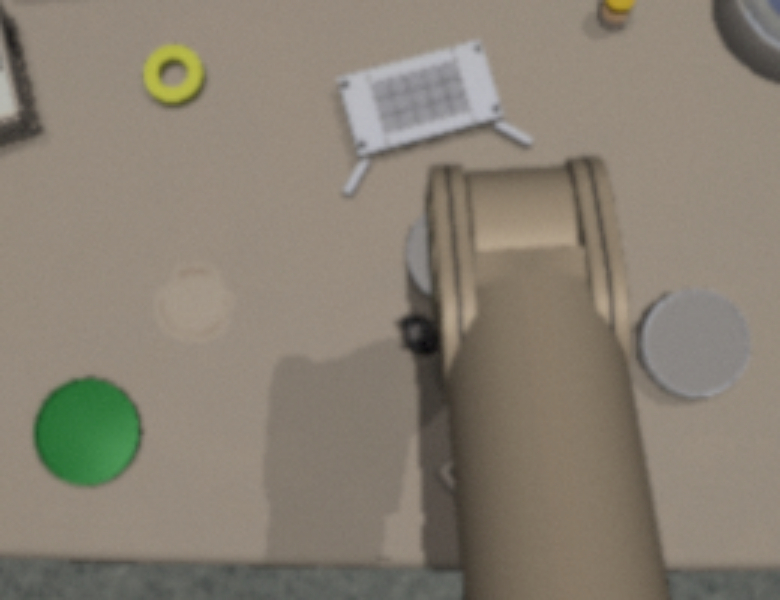

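View pics/w5.png

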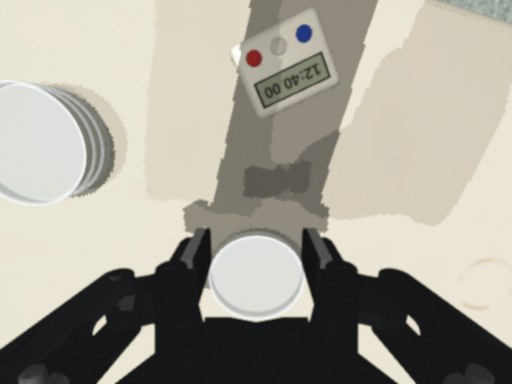

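Dish centred again at (256,275) in the wrist view, with the timer and stack clear. Now I'll descend and push along the lane.

```bash
python3 -m crank '[[[0,0,-0.55,0,0,0,50],[0,0,-0.55,0,0,0,50],[0,0,-0.4,0,0,0,50],[0,0,-0.1,0,0,0,50],[0,0,0,0,0,0,50]]]'; python3 -m crank '[[[0.12,0.033,0,0,0,0,50],[0.12,0.033,0,0,0,0,50],[0.12,0.033,0,0,0,0,50],[0.12,0.033,0,0,0,0,50],[0.12,0.033,0,0,0,0,50],[0.12,0.033,0,0,0,0,50],[0.12,0.033,0,0,0,0,50],[0.12,0.033,0,0,0,0,50]]]'
python3 - <<'E'
from h import *
o,im,d=shot('top','top6')
cv2.imwrite('pics/top6z.png',cv2.resize(im[110:310,120:380],None,fx=3,fy=3))
o,im,d=shot('scene','s6')
cv2.imwrite('pics/s6z.png',cv2.resize(im[140:280,180:380],None,fx=4,fy=4))
E
```

```text
clock: 10.38
position: [0.4381, -0.007, 0.003]
ee_rot: [0.608, 0.794, -0.0, -0.0]
ft_force: [0.3, 0.8, 1.1]
grip_width: 0.586
clock: 11.38
position: [0.496, 0.0089, 0.0027]
ee_rot: [0.607, 0.794, 0.0, -0.0]
ft_force: [-0.7, -0.5, 0.4]
grip_width: 0.586
```

View pics/top6z.png

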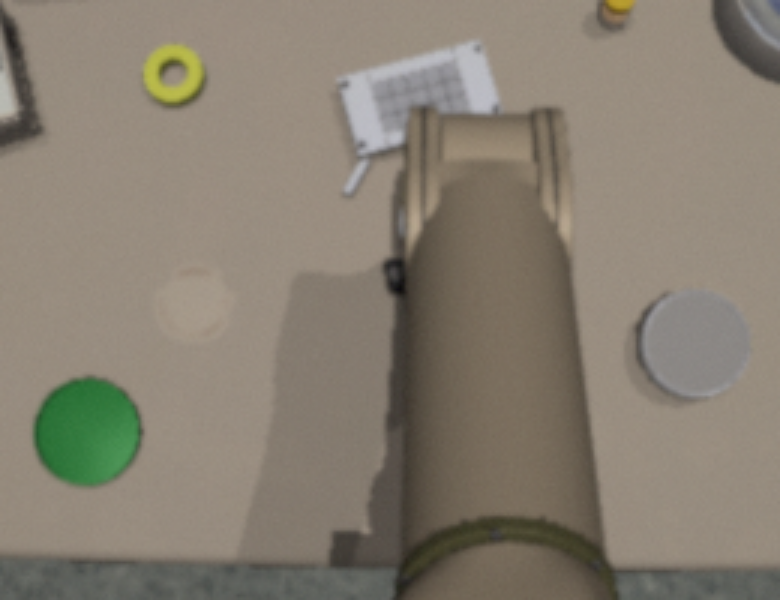

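View pics/s6z.png

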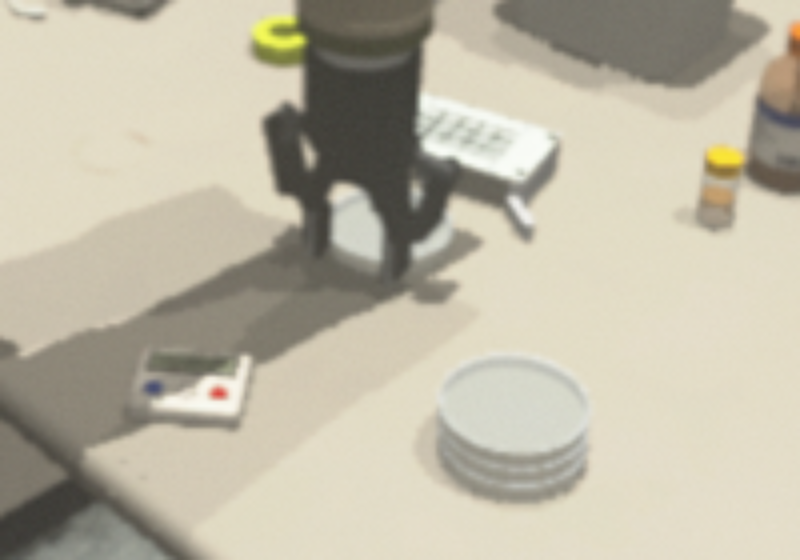

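```bash
python3 -m crank '[[[0.12,0.033,0,0,0,0,50],[0.12,0.033,0,0,0,0,50],[0.12,0.033,0,0,0,0,50],[0.12,0.033,0,0,0,0,50],[0.12,0.033,0,0,0,0,50],[0.12,0.033,0,0,0,0,50],[0.12,0.033,0,0,0,0,50],[0.12,0.033,0,0,0,0,50]]]'; python3 -m crank '[[[0.12,0.033,0,0,0,0,50],[0.12,0.033,0,0,0,0,50],[0.06,0.017,0,0,0,0,50],[0,0,0,0,0,0,50]]]'
python3 - <<'E'
from h import *
o,im,d=shot('scene','s7')
cv2.imwrite('pics/s7z.png',cv2.resize(im[120:260,200:400],None,fx=4,fy=4,interpolation=2))
E
```

```text
clock: 12.48
position: [0.5536, 0.0247, 0.0027]
ee_rot: [0.607, 0.794, -0.0, -0.0]
ft_force: [-0.7, 0.2, 0.1]
grip_width: 0.583
clock: 12.98
position: [0.5713, 0.0296, 0.0027]
ee_rot: [0.607, 0.794, -0.0, -0.0]
ft_force: [-0.2, -1.4, -0.2]
grip_width: 0.588
```

View pics/s7z.png

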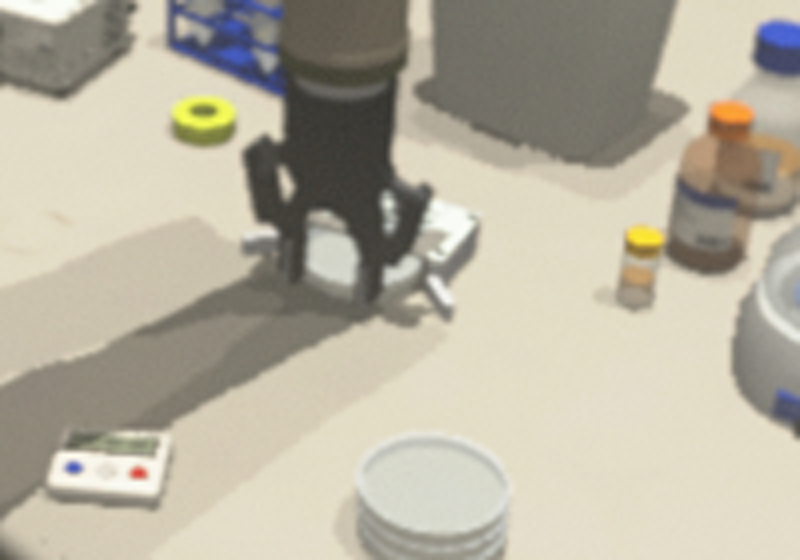

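The dish is going in between the flares with its front under the plate. I'll use small steps until the stop is felt.

```bash
python3 -m crank '[[[0.048,0.013,0,0,0,0,50],[0.048,0.013,0,0,0,0,50],[0,0,0,0,0,0,50]]]'; python3 -m crank '[[[0.04,0.011,0,0,0,0,50],[0,0,0,0,0,0,50]]]'; python3 -m crank '[[[0.03,0.008,0,0,0,0,50],[0,0,0,0,0,0,50]]]'
```

```text
clock: 13.4
position: [0.5771, 0.0312, 0.0028]
ee_rot: [0.607, 0.794, 0.0, 0.0]
ft_force: [-0.5, -0.3, -0.0]
grip_width: 0.582
clock: 13.65
position: [0.5795, 0.0319, 0.0028]
ee_rot: [0.607, 0.794, 0.0, 0.0]
ft_force: [-0.1, -0.2, 0.7]
grip_width: 0.583
clock: 13.9
position: [0.5812, 0.0323, 0.0028]
ee_rot: [0.607, 0.794, 0.0, -0.0]
ft_force: [1.5, 1.2, -1.0]
grip_width: 0.586
```

```bash
python3 -m crank '[[[0.03,0.008,0,0,0,0,50],[0,0,0,0,0,0,50]]]'; python3 -m crank '[[[0.03,0.008,0,0,0,0,50],[0,0,0,0,0,0,50]]]'; python3 -m crank '[[[0.03,0.008,0,0,0,0,50],[0,0,0,0,0,0,50]]]'
python3 - <<'E'
from h import *
o,im,d=shot('wrist','w8')
o,im,d=shot('scene','s8')
cv2.imwrite('pics/s8z.png',cv2.resize(im[150:220,240:340],None,fx=8,fy=8,interpolation=2))
E
```

```text
clock: 14.15
position: [0.5826, 0.0326, 0.0026]
ee_rot: [0.608, 0.794, -0.0, -0.0]
ft_force: [-2.5, -0.5, 0.7]
grip_width: 0.585
clock: 14.4
position: [0.5832, 0.0327, 0.0023]
ee_rot: [0.608, 0.794, -0.001, -0.001]
ft_force: [-7.8, -1.2, 4.2]
grip_width: 0.588
clock: 14.65
position: [0.5836, 0.0328, 0.0019]
ee_rot: [0.608, 0.794, -0.002, -0.002]
ft_force: [-12.8, -3.0, 7.3]
grip_width: 0.581
```

View pics/s8z.png

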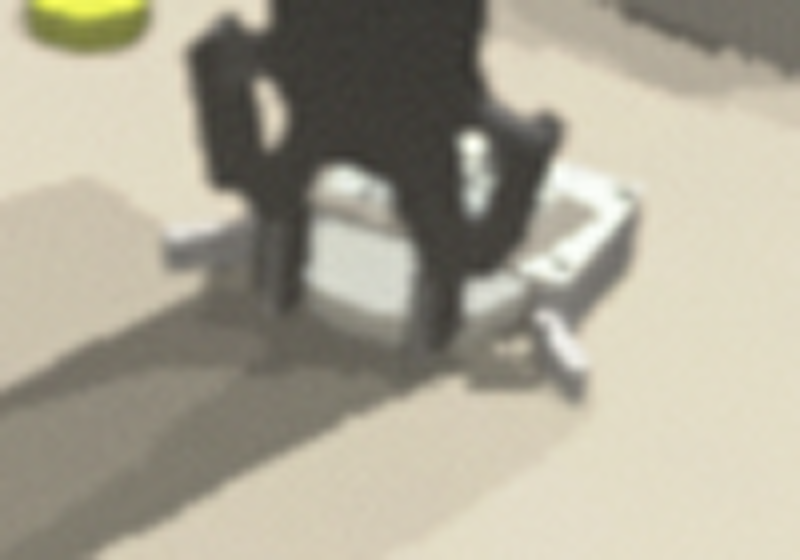

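View pics/w8.png

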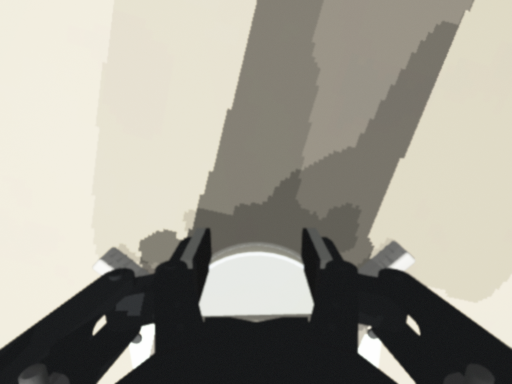

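The force rose to 13 N at the expected depth, so the dish has reached the stop. Next I'll retreat straight back, lift, swing the arm aside and check.

```bash
python3 -m crank '[[[-0.1,-0.028,0,0,0,0,50],[-0.3,-0.08,0,0,0,0,50],[-0.5,-0.14,0,0,0,0,50],[-0.3,-0.08,0,0,0,0,50],[0,0,0.9,0,0,0,50],[0,0,0.9,0,0,0,50],[0,0,0.9,0,0,0,50],[0,0.7,0.3,0,0,0,50]]]'; python3 -m crank '[[[-0.2,0.8,0,0,0,0,50],[-0.2,0.8,0,0,0,0,50],[-0.2,0.8,0,0,0,0,50],[-0.2,0.8,0,0,0,0,50],[-0.2,0.8,0,0,0,0,50],[0,0,0,0,0,0,50]]]';  python3 - <<'E'
from h import *
o,im,d=shot('top','top9')
cv2.imwrite('pics/top9z.png',cv2.resize(im[110:260,220:380],None,fx=4,fy=4,interpolation=2))
m=((im.astype(int)[...,2]-im[...,0])<12).astype(np.uint8); u,v=351,225
s=np.zeros_like(m); s[195:255,325:377]=m[195:255,325:377]; k,l,st,ce=cv2.connectedComponentsWithStats(s); i=l[v,u]; print('stack',st[i],ce[i],plane('top',[ce[i]],.04))
o,im,d=shot('scene','s9')
cv2.imwrite('pics/s9z.png',cv2.resize(im[150:220,240:340],None,fx=8,fy=8,interpolation=2))
E
```

```text
clock: 15.75
position: [0.5167, 0.0537, 0.1869]
ee_rot: [0.61, 0.793, 0.003, 0.002]
ft_force: [0.9, 1.2, -1.0]
grip_width: 0.586
clock: 16.5
position: [0.4527, 0.3005, 0.1828]
ee_rot: [0.605, 0.796, 0.001, -0.001]
ft_force: [0.8, 0.3, 0.7]
grip_width: 0.587
stack [ 332  207   38   36 1084] [350.59317343 224.47693727] [[ 0.43588959 -0.17751877  0.04      ]]
```

View pics/top9z.png

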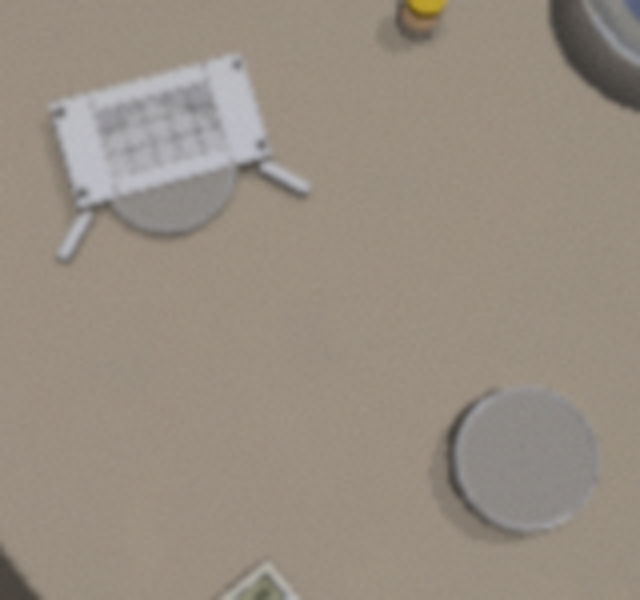

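View pics/s9z.png

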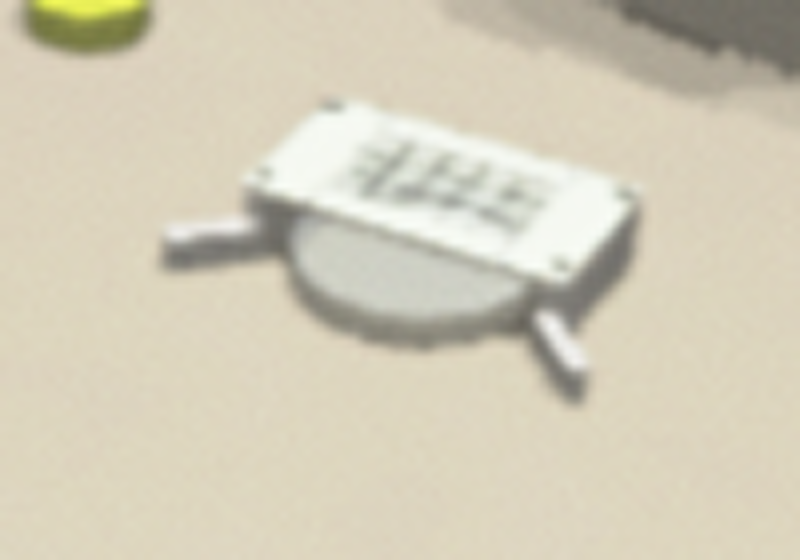

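Run:
```python
from h import *
f=lambda a,b:(a/4+220-.4,b/4+110-.4)
E=plane('top',[f(168,236),f(110,202),f(237,172)],.012)[:,:2]
seat=np.array([.6264,.0437]); a=np.radians(15.45); x=np.array([np.cos(a),np.sin(a)]); y=np.array([-x[1],x[0]])
print([( (e-seat)@x,(e-seat)@y) for e in E])
# circle R=.0443 through 3
from scipy.optimize import least_squares
r=least_squares(lambda c:np.hypot(*(E-c).T)-.0443,seat).x; print('centre in stand frame',(r-seat)@x,(r-seat)@y)
```

```text
[(np.float64(-0.04392078594374475), np.float64(0.0118914364037066)), (np.float64(-0.012661805685505114), np.float64(0.042271041834660364)), (np.float64(-0.014189408527028111), np.float64(-0.04212513049923738))]
centre in stand frame -0.0010842766036629722 -0.0001243771683869117
```

The centre is about 1 mm from the seat, so I'm handing in.

```bash
python3 -c "
from workcell import manip
print(manip.hand_in())"
```

```text
the job is handed in; nothing more can be done
None
```

The single dish is in the stand against the back stop, and the job was handed in at about 16.5 s of the 42 s allowed.

I pushed the dish flat with both fingertips about 50 mm apart, first sideways onto the stand's lane axis, then straight in. The push force rose to about 13 N, as expected at the stop. I then backed the fingers straight out, lifted them and moved the arm aside.

**Last checks:**
- **Dish position:** a fit to its visible rim in the top view puts its centre about 1 mm from the seat, against the 16 mm allowed. The camera calibration is good to about 2 mm.
- **Dish flatness:** it looks flat under the plate in both the top and scene views. I judged this by eye and did not measure the tilt.
- **Stack:** it reads 2 mm from its starting position, which is within measurement noise.
- **Robot:** the gripper is clear of everything at about 0.18 m height.

No check failed. The one disagreement was early on, when the wrist and top views differed by about 4 mm on where the dish started. That did not affect the push.

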